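Weigh a casting flask against bar weights on a bench balance

ROBOT

A 7-joint arm with a two-finger parallel gripper is mounted at the origin on the work surface. World frame = base frame: x ahead of the robot, y to its left, z up, the work surface at z = 0. Lengths are in m, angles in rad, forces in N, time in s.
With the tool pointing down it reaches from about 0.425 to 0.925 m from the base axis. Payload 6.8 kg.
Tool frame: the origin (TCP) lies on the centre line of the jaws, within the pads' length; the fingertips stand 22 mm ahead of it and the grasp point (between the pads) lies 3 mm ahead of it; x points along the fingers, y is the direction in which the jaws open and shut, and the axes are right-handed (so a half turn about x gives the same grasp; the last joint's range is limited). The gripper opens to 85 mm and grips with 20 to 120 N. Pads are 22 mm wide; open, the fingers measure 114 mm over their backs; the gripper's body (76 mm by 85 mm) begins 54 mm behind the grasp point. The pads swing forward as they close: fully open they stand 13 mm farther back than shut.
Start: joints at [-1.406, 0.477, 0.022, 1.555, -0.011, 1.109, -0.083], TCP at [0.182, 0.65, 0.23] pointing down, gripper open.
Joint ranges: [-2.96, 2.96], [-0.34, 2.1], [-1.41, 1.46], [0.24, 2.44], [-1.37, 4.51], [0.17, 1.92], [-2.96, 2.96]. Speed limits (rad/s): [2.39, 2.39, 3.14, 3.14, 3.14, 3.14, 3.14].

INTERFACE

Orientations are given as a 3x3 rotation matrix whose columns are the frame's x, y, z axes.
In Python, from workcell import arm gives the robot as it stands.
- The arm moves only by the tool step_arm, never from a script. Its argument "targets" is a list of rows, each a list of 3 entries, a list of its own where there are three numbers: the shift along the tool's x, y, z in m, then the turn about the tool's x in degrees, then the finger opening in m, from 0 to 0.0854. In form: [[[x, y, z], yaw, grip], ...]. A call has 1 to 10 rows; each row is the pose to reach, as a shift and turn from the pose commanded when the call began, along the tool's axes at that moment; what a row does not reach only later rows make up. A row lasts 1/12 s, in which the tool goes at most 41.7 mm and 7.16 degrees, less where a joint would pass 70% of its speed; a pose out of reach is approached as far as the arm can. A call with a gripper value outside its range is refused whole. The fingers move at their own pace and stop on an object; "force" is the grip in N (left out, the last holds). Time passes only in rows, so rows that repeat a pose let the fingers close. It gives the time, the measured TCP pose, the force and the opening at its end, in the units of the state.
- arm.sense(): the state, without advancing time (a new reading comes with each control period).
- arm.camera(name): name is "side" or "top"; returns the picture (420x560x3 uint8, red, green, blue); there is no depth.
- arm.calibration(name): a dict with "fovy" (degrees; the focal length in pixels is half the picture's height over the tangent of half this angle, whatever the lens; pixels are square), "cx", "cy" (the principal point, pixels), "dist" ([k1, k2, p1, p2, k3] as OpenCV has them; the pictures are not rectified), "position" and "orientation" of the camera in the world. Camera axes: x right, y up, looking along -z (the intrinsics and any distortion apply to the point x, -y, -z); pixel columns grow to the right and rows downward; lengths in m; the calibration is good to about 2 mm. A picture is of the moment at which its call begins. calibration takes no time and is no camera call.
- arm.finish_job(): hands the job in, once; it reports no verdict.
The state is a dict: "t": time; "q": joint angles; "qd": joint speeds; "effort": joint torques, N m; "eef_pos": TCP position; "ee_rot": TCP orientation; "force": force on the tool from outside, world axes, zero at the start; "wrist_torque": the same for the moment, N m; "gripper_width": finger opening in m.
Only numpy, scipy, OpenCV 4.12 (cv2) and the standard library are available. Lean on these libraries where they do the work, as an engineer would, in place of code of your own. Each camera call takes 0.05 s, during which the arm holds its last target.

TASK

Weigh the casting flask that stands on the round pan of the balance: slide bar weights, one after another, from the loading shelf onto the rectangular pan until the beam comes level, using only as many as it takes. Each weight must end either wholly on the pan or on the shelf where it began; leave the three flasks where they stand.

Things in the scene. Friction and masses are not known exactly. Their poses are not given: they have to be found in the camera images.
- balance: Fixed grey bench balance, pans above its beam; its pose varies. Origin: on the table under the pivot. x: across the beam, away from the robot; y: along the beam towards the round pan; z up. Housing 100 x 460 x 30 mm (x, y, z). A white index plate stands at the pivot (x -34 mm, 60 mm wide, top at z 160 mm); the pointer beyond it covers its dark centre mark when level.
- beam (a joint): Beam tilt (rad), 0 to 0.18: 0 = flask side down on its stop (start), 0.09 = level, 0.18 = weight side fully down. Well damped, at rest in about 1.5 s. Pans stay horizontal; where a load lies on its pan does not matter. A lack or excess of 125 g or more goes fully to a stop; smaller differences tilt it in proportion (0.09 rad per 125 g).
- weight_pan_top (a point): Centre of the upper face of the rectangular aluminium pan, at x 0, y -180 mm of the balance, axes alike. Face 110 (x) by 215 mm (y), 9 mm lips on the far side and both ends, open towards the shelf. Height over the table 93.5 mm at the start (1.5 mm below the shelf), 77 mm when level, 61 mm fully down.
- shelf_edge (a point): Middle of the top far edge of the aluminium loading shelf, fixed on the balance at x -60, y -180, z 95 mm; axes as the balance. The flat rimless shelf spans 130 mm from here towards the robot (-x) and 107 mm to each side (y). Beyond the edge (+x) comes a 5 mm gap, then the rectangular pan.
- flask_pan_top (a point): Centre of the upper face of the round pan, 120 mm across, at x 0, y +180 mm of the balance. Height 61.5 mm at the start, 78 mm when level. A flask stands on it.
- weight_1: One of four equal steel-cased bar weights, 250 g each, 60 mm long (x), 22 mm wide (y), 30 mm high. Origin: centre of its underside. At the start they lie side by side on the shelf, 47 mm apart, each pointing along the balance's x within 0.04 rad, its centre 45 to 65 mm back from the shelf's edge.
- weight_2: One of four equal steel-cased bar weights, 250 g each, 60 mm long (x), 22 mm wide (y), 30 mm high. Origin: centre of its underside. At the start they lie side by side on the shelf, 47 mm apart, each pointing along the balance's x within 0.04 rad, its centre 45 to 65 mm back from the shelf's edge.
- weight_3: One of four equal steel-cased bar weights, 250 g each, 60 mm long (x), 22 mm wide (y), 30 mm high. Origin: centre of its underside. At the start they lie side by side on the shelf, 47 mm apart, each pointing along the balance's x within 0.04 rad, its centre 45 to 65 mm back from the shelf's edge.
- weight_4: One of four equal steel-cased bar weights, 250 g each, 60 mm long (x), 22 mm wide (y), 30 mm high. Origin: centre of its underside. At the start they lie side by side on the shelf, 47 mm apart, each pointing along the balance's x within 0.04 rad, its centre 45 to 65 mm back from the shelf's edge.
- flask_a: One of three like steel casting flasks with plaster: body 66 mm across, 66 mm high, foot flange 84 mm across. Origin: centre of its underside. One of them, any of the three, stands on the round pan; the others on a wooden block beside the shelf. Masses differ: one balances 2 bar weights, one 3, one 4 (within 2 per cent); looks do not tell which.
- flask_b: One of three like steel casting flasks with plaster: body 66 mm across, 66 mm high, foot flange 84 mm across. Origin: centre of its underside. One of them, any of the three, stands on the round pan; the others on a wooden block beside the shelf. Masses differ: one balances 2 bar weights, one 3, one 4 (within 2 per cent); looks do not tell which.
- flask_c: One of three like steel casting flasks with plaster: body 66 mm across, 66 mm high, foot flange 84 mm across. Origin: centre of its underside. One of them, any of the three, stands on the round pan; the others on a wooden block beside the shelf. Masses differ: one balances 2 bar weights, one 3, one 4 (within 2 per cent); looks do not tell which.
Not all that is in view belongs to the job. What is shaped like the weight_3 but turquoise is not meant.

How it is judged:
By the outcome, as a careful person would: the job done as asked, in the order asked, and still so for the second after the job is handed in, with the robot touching nothing.
It also fails if it takes over 69 s, if anything falls off the work surface, if the arm or the gripper's body presses on something with over 40 N, if the wrist force passes 120 N, or if a joint passes its speed limit or range.

## Working session

There is one attempt and no reset: what is moved stays moved. The work goes in short steps, Python scripts to look and compute and a tool call to move; the robot and the scene stay as the last step left them, time stands still between calls to the robot, and variables do not carry over. Pictures are saved under pics/ and viewed, and the job is handed in when it is done.

Besides the shell and the picture viewer there is one more tool, called after "Request:" by a JSON object that holds its "op" and its "data", one argument or row to a line. step_arm: Moves the arm, as the interface text tells. Its arguments: {"type":"object","properties":{"targets":{"type":"array"},"force":{"type":"number"}},"required":["targets"]}

```bash
mkdir -p pics; ls; python3 - <<'E'
from workcell import arm
import cv2
s=arm.sense();print(s)
for n in("side","top"):
    print(n,arm.calibration(n))
    cv2.imwrite(f"pics/{n}0.png",cv2.cvtColor(arm.camera(n),cv2.COLOR_RGB2BGR))
E
```

```text
pics
{'t': 0.0, 'q': array([-1.40605839,  0.47780769,  0.02233857,  1.5564549 , -0.0115055 ,
        1.10929555, -0.08310492]), 'qd': array([-0.00029938,  0.000798  ,  0.00122631, -0.00017543,  0.00026088,
       -0.00106491,  0.0015752 ]), 'effort': array([ 1.11590607e-04, -5.96457553e+01,  1.60776079e+00, -2.81193209e+01,
        1.23969972e-02,  9.47008986e-03,  1.76664128e-05]), 'eef_pos': array([0.18174092, 0.64945367, 0.22881915]), 'ee_rot': array([[-3.67125609e-04,  2.69450479e-01,  9.63014177e-01],
       [-1.80032085e-03,  9.63012503e-01, -2.69450697e-01],
       [-9.99998312e-01, -1.83265675e-03,  1.31550762e-04]]), 'force': array([ 0.05899323, -0.38962544, -0.49701221]), 'wrist_torque': array([-0.01457843,  0.02329488,  0.01805107]), 'gripper_width': 0.08552005646930276}
side {'fovy': 49.46359482982876, 'cx': 276.87566707020596, 'cy': 210.81394252839837, 'dist': array([-0.04509045,  0.        ,  0.        ,  0.        ,  0.        ]), 'position': array([ 0.4104768 , -0.59190205,  0.77368787]), 'orientation': array([[ 0.98845305,  0.09131486, -0.12092214],
       [-0.15045631,  0.68617912, -0.71170297],
       [ 0.01798519,  0.72167847,  0.69199474]])}
top {'fovy': 42.63997685545313, 'cx': 277.4147032752885, 'cy': 210.63437579422256, 'dist': array([-0.2172888,  0.       ,  0.       ,  0.       ,  0.       ]), 'position': array([0.30107607, 0.10432362, 1.21009664]), 'orientation': array([[ 0.02542333,  0.98032582, -0.19574203],
       [-0.99955486,  0.02798602,  0.01033713],
       [ 0.01561179,  0.1953921 ,  0.98060094]])}
```

View pics/side0.png

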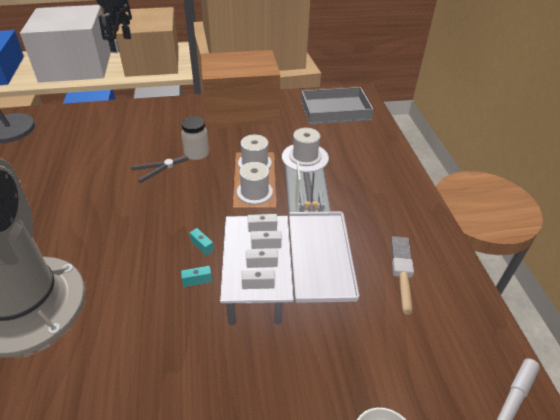

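View pics/top0.png

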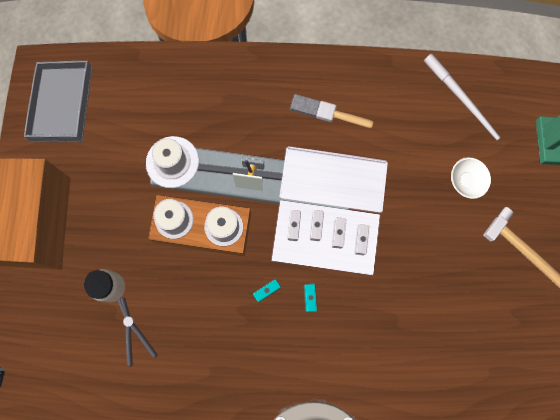

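The side view shows the shelf at px (222–292, 215–298), with four grey weights on it near (262,222), (266,240), (262,258) and (258,279). The pan is to its right. The turquoise decoys at (201,240) and (196,276) are on the table. The top view shows the same weights at (294,225), (317,225), (340,232) and (362,239). I'll enlarge both.

```bash
python3 - <<'E'
import cv2,numpy as np
a=cv2.imread("pics/side0.png")[205:305,190:360];b=cv2.imread("pics/top0.png")[140:280,220:400]
cv2.imwrite("pics/side0c.png",cv2.resize(a,None,fx=4.6,fy=4.6,interpolation=cv2.INTER_CUBIC))
cv2.imwrite("pics/top0c.png",cv2.resize(b,None,fx=4.2,fy=4.2,interpolation=cv2.INTER_CUBIC))
E
```

```text
(no output)
```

View pics/side0c.png

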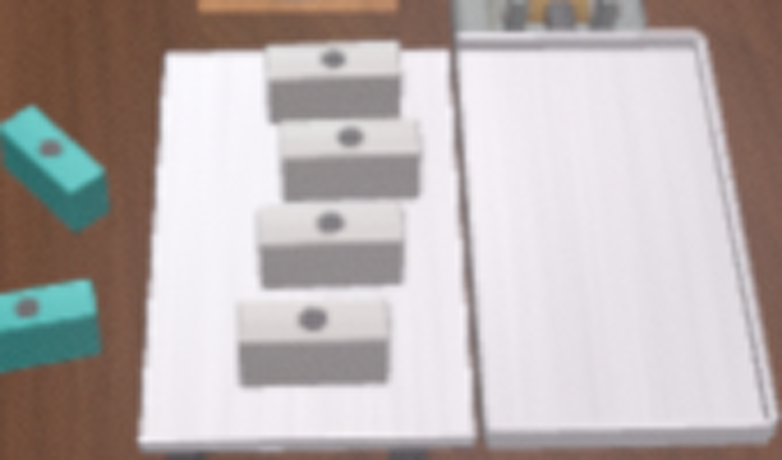

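View pics/top0c.png

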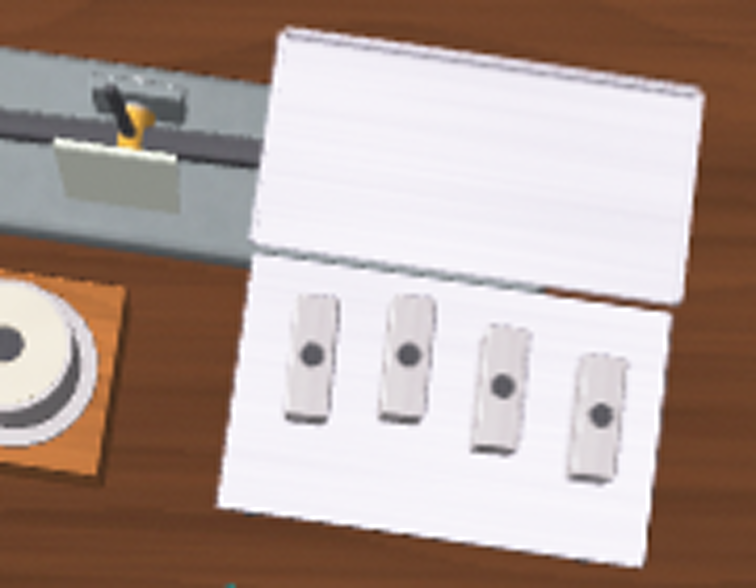

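The crops show four grey, dotted bar weights on the shelf. The two turquoise ones on the table are decoys. Next I triangulate the dots and the shelf and pan corners.

```bash
cat > h.py <<'E'
import cv2,numpy as np
from workcell import arm
def KD(n):
    c=arm.calibration(n);f=210/np.tan(np.radians(c["fovy"]/2))
    return np.array([[f,0,c["cx"]],[0,f,c["cy"]],[0,0,1]]),np.array(c["dist"]),np.array(c["position"]),np.array(c["orientation"])
def ray(n,px):
    K,D,p,R=KD(n)
    u=cv2.undistortPoints(np.array(px,float).reshape(-1,1,2),K,D).reshape(-1,2)
    d=np.c_[u[:,0],-u[:,1],-np.ones(len(u))]@R.T
    return p,d/np.linalg.norm(d,axis=1)[:,None]
def plane(n,px,z):
    p,d=ray(n,px);return p+d*((z-p[2])/d[:,2])[:,None]
def tri(a,b):
    p,d=ray("side",a);q,e=ray("top",b);o=[]
    for i in range(len(d)):
        s=np.linalg.lstsq(np.c_[d[i],-e[i]],q-p,rcond=None)[0]
        A=p+s[0]*d[i];B=q+s[1]*e[i];o.append(np.r_[(A+B)/2,np.linalg.norm(A-B)])
    return np.array(o)
def proj(n,P):
    K,D,p,R=KD(n);c=(np.atleast_2d(P)-p)@R;c[:,1:]*=-1
    return cv2.projectPoints(c.reshape(-1,1,3),np.zeros(3),np.zeros(3),K,D)[0].reshape(-1,2)
def save(n,f):
    im=cv2.cvtColor(arm.camera(n),cv2.COLOR_RGB2BGR);cv2.imwrite(f,im);return im
E
python3 - <<'E'
from h import *
np.set_printoptions(precision=4,suppress=True)
S=cv2.imread("pics/side0.png");T=cv2.imread("pics/top0.png")
def dots(im,x0,y0,x1,y1,thr,inits):
    g=cv2.cvtColor(im,cv2.COLOR_BGR2GRAY).astype(float);o=[]
    for (x,y) in inits:
        yy,xx=np.mgrid[int(y)-4:int(y)+5,int(x)-4:int(x)+5]
        w=np.clip(thr-g[yy,xx],0,None)*(((xx-x)**2+(yy-y)**2)<12)
        o.append([(w*xx).sum()/w.sum(),(w*yy).sum()/w.sum()])
    return np.array(o)
si=np.array([[333,59],[349,137],[330,222],[313,318]])/4.6+[190,205]-.4
ti=np.array([[312,355],[408,355],[503,386],[600,415]])/4.2+[220,140]-.4
ds=dots(S,0,0,0,0,170,si);dt=dots(T,0,0,0,0,150,ti);print(ds,dt)
W=tri(ds,dt);print("dots",W)
sc=np.array([[452,50],[474,440],[140,440],[167,52]])/4.6+[190,205]-.4
tc=np.array([[250,250],[672,312],[645,565],[218,507]])/4.2+[220,140]-.4
C=tri(sc,tc);print("shelf",C)
C=C[:,:3];print("w",np.linalg.norm(C[0]-C[1]),np.linalg.norm(C[3]-C[2]),"d",np.linalg.norm(C[1]-C[2]),np.linalg.norm(C[0]-C[3]))
u=(C[0]-C[1])+(C[3]-C[2]);print("y axis deg",np.degrees(np.arctan2(u[1],u[0])))
u2=(C[0]-C[3])+(C[1]-C[2]);print("x axis deg",np.degrees(np.arctan2(u2[1],u2[0])))
# weight top-face: bright mask on top image -> long axis
print("plane dots z125 top/side",plane("top",dt,.125),plane("side",ds,.125))
print("shelf z95 top/side",plane("top",tc,.095),plane("side",sc,.095))
E
```

```text
[[262.0457 217.4514]
 [265.723  234.4225]
 [261.4163 253.0308]
 [257.609  274.061 ]] [[293.8868 224.0993]
 [316.8648 224.1014]
 [339.243  231.5963]
 [362.7062 238.4319]]
dots [[ 0.4906  0.0585  0.1264  0.0007]
 [ 0.4919  0.0114  0.126   0.0005]
 [ 0.4775 -0.0349  0.126   0.0005]
 [ 0.4645 -0.0834  0.1262  0.0004]]
shelf [[ 0.5496  0.0896  0.0941  0.0014]
 [ 0.5227 -0.1258  0.0943  0.0006]
 [ 0.3938 -0.1105  0.0978  0.    ]
 [ 0.4186  0.1023  0.0975  0.0017]]
w 0.21702924232552037 0.21421738390696932 d 0.12977491661071838 0.13161105804199383
y axis deg 83.10956768856435
x axis deg -6.137169020162925
plane dots z125 top/side [[ 0.4905  0.0584  0.125 ]
 [ 0.4918  0.0113  0.125 ]
 [ 0.4775 -0.035   0.125 ]
 [ 0.4645 -0.0837  0.125 ]] [[ 0.4911  0.06    0.125 ]
 [ 0.4923  0.0124  0.125 ]
 [ 0.4779 -0.0339  0.125 ]
 [ 0.4648 -0.0824  0.125 ]]
shelf z95 top/side [[ 0.5487  0.0896  0.095 ]
 [ 0.5228 -0.1256  0.095 ]
 [ 0.394  -0.1111  0.095 ]
 [ 0.418   0.1022  0.095 ]] [[ 0.5501  0.0889  0.095 ]
 [ 0.5223 -0.1263  0.095 ]
 [ 0.3938 -0.1085  0.095 ]
 [ 0.4195  0.105   0.095 ]]
```

```bash
python3 - <<'E'
from h import *
np.set_printoptions(precision=4,suppress=True)
# dark dots on flask tops + jar lid, plate top corners
s=[[254.5,143],[254,171],[306,135],[193,124]]
t=[[169,215],[222,222],[167,152],[99,285]]
print(tri(s,t))
a=np.radians(-6.8);X=np.array([np.cos(a),np.sin(a)]);Y=np.array([-X[1],X[0]])
E=(np.array([.5496,.0896])+[.5227,-.1258])/2;E=E+0*X
for w in [[.4908,.0588],[.492,.0117],[.4776,-.0346],[.4646,-.0832]]:
    w=np.array(w);d=w-E;print("weight bal rel edge",d@X,d@Y,"rear pusher ctr",w-X*.041,np.linalg.norm(w-X*.041),"end ctr",w+X*(62-d@X*1000-38)/1000-0)
# table pos of plausible tall things
print(plane("top",[[20,210],[40,160]],.1))
E
```

```text
[[0.5038 0.3164 0.1258 0.0036]
 [0.4908 0.2055 0.129  0.0016]
 [0.6358 0.3292 0.1299 0.0008]
 [0.3551 0.4638 0.0974 0.0039]]
weight bal rel edge -0.05413625095540137 0.07098942761069287 rear pusher ctr [0.4501 0.0637] 0.4545673590575265 end ctr [0.5684 0.0495]
weight bal rel edge -0.04736786543843736 0.02436283694084278 rear pusher ctr [0.4513 0.0166] 0.45159194668211605 end ctr [0.5629 0.0032]
weight bal rel edge -0.05618446502258046 -0.02331648322810349 rear pusher ctr [ 0.4369 -0.0297] 0.43789984868008675 end ctr [ 0.5572 -0.0441]
weight bal rel edge -0.06333858376826952 -0.07311385851006569 rear pusher ctr [ 0.4239 -0.0783] 0.4310677385413914 end ctr [ 0.5513 -0.0935]
[[0.5079 0.6616 0.1   ]
 [0.6231 0.6271 0.1   ]]
```

The geometry matches the text: weight tops are near 0.126, the weights lie 47–63 mm back from the edge, spaced about 47 mm apart, and flask tops are near 0.128. Now I move to a point behind weight 1 with the fingers closing.

Request:
{"op": "step_arm", "data": {
  "targets": [
    [[0,-0.24,0.21],-9,0],
    [[0,-0.24,0.21],-9,0],
    [[0,-0.24,0.21],-9,0],
    [[0,-0.24,0.21],-9,0],
    [[0,-0.24,0.21],-9,0],
    [[0,-0.24,0.21],-9,0],
    [[0,-0.24,0.21],-9,0],
    [[0,-0.24,0.21],-9,0],
    [[0,-0.24,0.21],-9,0]
  ],
  "force": 40
}}

```text
t: 0.85
eef_pos: [0.3224, 0.3559, 0.2295]
ee_rot: [[0.0, 0.124, 0.992], [-0.003, 0.992, -0.124], [-1.0, -0.003, 0.001]]
force: [-0.3, -0.6, 0.5]
gripper_width: -0.0002
```

Request:
{"op": "step_arm", "data": {
  "targets": [
    [[0,-0.274,0.15],0,0],
    [[0,-0.274,0.15],0,0],
    [[0,-0.274,0.15],0,0],
    [[0,-0.274,0.15],0,0],
    [[0,-0.274,0.15],0,0],
    [[0,-0.274,0.15],0,0],
    [[0,-0.274,0.15],0,0],
    [[0,-0.274,0.15],0,0],
    [[0,-0.274,0.15],0,0]
  ]
}}

```text
t: 1.6
eef_pos: [0.4381, 0.0683, 0.2299]
ee_rot: [[0.001, 0.123, 0.992], [-0.001, 0.992, -0.123], [-1.0, -0.001, 0.001]]
force: [1.0, -0.4, 0.1]
gripper_width: 0.0
```

```bash
cat > go.py <<'E'
import sys
from h import *
np.set_printoptions(precision=4,suppress=True)
s=arm.sense();R=np.array(s["ee_rot"]);p=np.array(s["eef_pos"])
print(s["t"],p,"yaw z",np.degrees(np.arctan2(R[1,2],R[0,2])),s["force"])
for a in sys.argv[1:]:
    print(a,R.T@(np.array(eval(a))-p))
E
python3 go.py "[.437,.0653,.121]" "[.5684,.0495,.121]"
```

```text
1.6 [0.4381 0.0683 0.2299] yaw z -7.068049436978895 [ 1.0288 -0.3659  0.0877]
[.437,.0653,.121] [ 0.1089 -0.003  -0.0008]
[.5684,.0495,.121] [ 0.109  -0.0025  0.1315]
```

Request:
{"op": "step_arm", "data": {
  "targets": [
    [[0.04,-0.003,-0.002],0,0],
    [[0.08,-0.003,-0.002],0,0],
    [[0.1,-0.003,-0.002],0,0],
    [[0.107,-0.003,-0.002],0,0],
    [[0.107,-0.003,-0.002],0,0],
    [[0.107,-0.003,-0.002],0,0]
  ]
}}

```text
t: 2.1
eef_pos: [0.4349, 0.0708, 0.1234]
ee_rot: [[0.0, 0.115, 0.993], [0.0, 0.993, -0.115], [-1.0, 0.0, 0.0]]
force: [-0.5, 0.5, 1.0]
gripper_width: 0.0001
```

```bash
python3 go.py "[.437,.0653,.121]" "[.5684,.0495,.121]"; python3 - <<'E'
from h import *
im=save("side","pics/s1.png")[190:310,180:370]
cv2.imwrite("pics/s1c.png",cv2.resize(im,None,fx=4.2,fy=4.2,interpolation=cv2.INTER_CUBIC))
E
```

```text
2.1 [0.4349 0.0708 0.1234] yaw z -6.590173979287246 [-0.5227  0.5196  1.0226]
[.437,.0653,.121] [ 0.0024 -0.0052  0.0027]
[.5684,.0495,.121] [ 0.0024 -0.0058  0.135 ]
```

View pics/s1c.png

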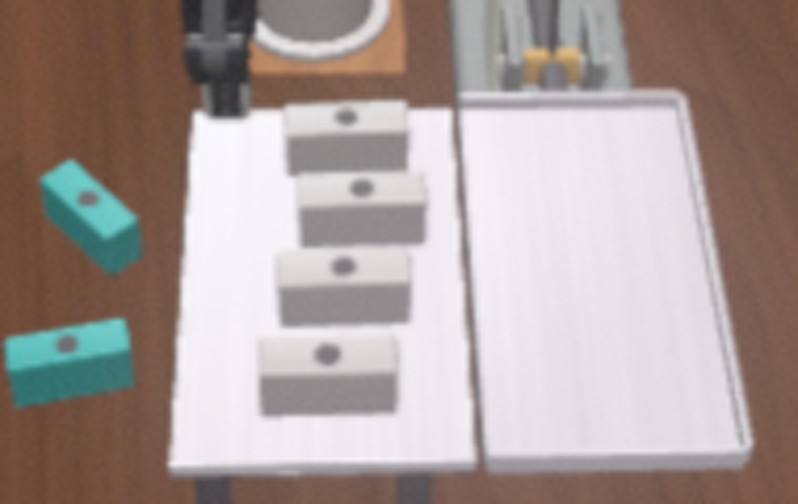

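```bash
python3 - <<'E'
from h import *
np.set_printoptions(precision=4,suppress=True)
print(plane("side",[[234.3,217.4]],.101),proj("side",[.435,.0708,.101]))
im=save("top","pics/t1.png")[140:290,210:400]
cv2.imwrite("pics/t1c.png",cv2.resize(im,None,fx=4,fy=4,interpolation=cv2.INTER_CUBIC))
print(arm.sense()["eef_pos"])
E
```

```text
[[0.4365 0.092  0.101 ]] [[234.4288 224.6255]]
[0.4357 0.0708 0.1242]
```

View pics/t1c.png

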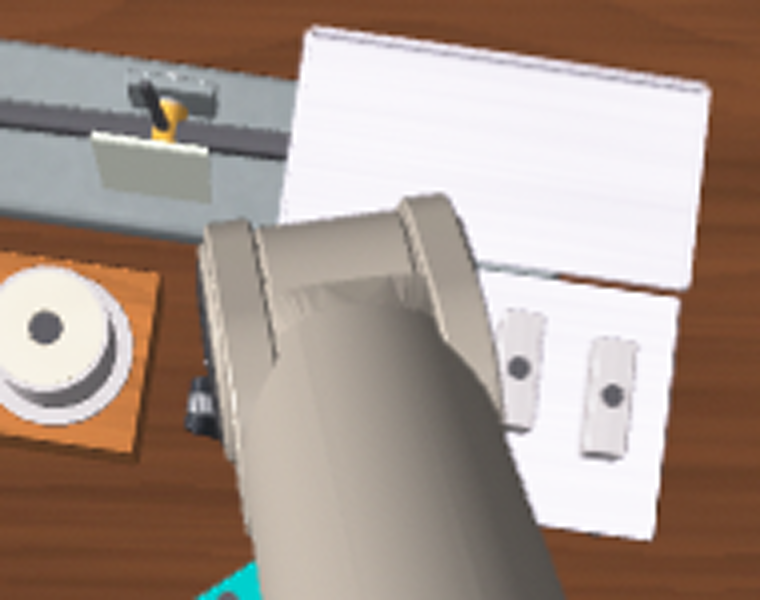

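```bash
python3 - <<'E'
from h import *
np.set_printoptions(precision=4,suppress=True)
im=cv2.imread("pics/s1.png")[100:250,170:320]
cv2.imwrite("pics/s1d.png",cv2.resize(im,None,fx=4,fy=4,interpolation=cv2.INTER_CUBIC))
s=arm.sense();print(s["eef_pos"],s["q"],s["ee_rot"])
E
```

```text
[0.4357 0.0708 0.1242] [-0.6031  0.2487  0.346   2.2135 -0.1315  0.695   1.2896] [[ 0.0026  0.115   0.9934]
 [ 0.0012  0.9934 -0.115 ]
 [-1.      0.0015  0.0024]]
```

View pics/s1d.png

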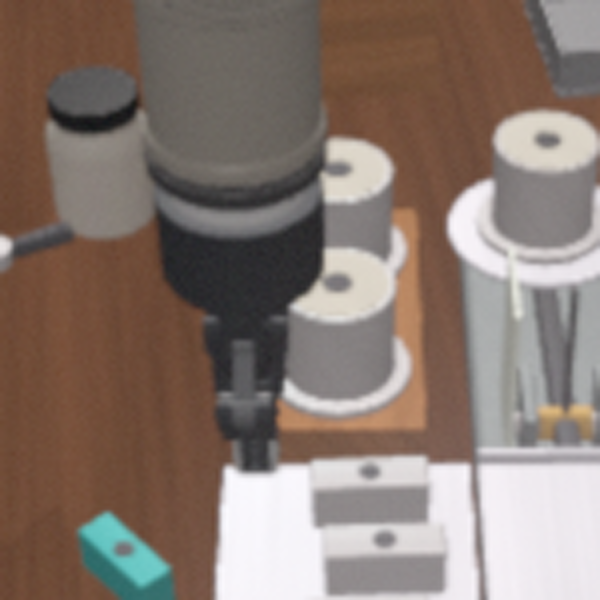

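```bash
python3 - <<'E'
from h import *
np.set_printoptions(precision=1,suppress=True)
for z in (.101,.11,.12,.13,.174,.22): print(z,proj("side",[.4357,.0708,z]),proj("side",[.4357,.06,z]),proj("top",[.4357,.0708,z]))
for z in (.2,.21,.22,.23,.28): print(z,proj("side",[[.1817,.6495,z],[.1817+.0133,.6495+.048,z],[.1817-.0133,.6495-.048,z]]).ravel())
im=cv2.imread("pics/side0.png")[0:80,80:160]
cv2.imwrite("pics/s0g.png",cv2.resize(im,None,fx=7,fy=7,interpolation=cv2.INTER_CUBIC))
E
```

```text
0.101 [[234.8 224.6]] [[235.2 228.3]] [[286.9 251.9]]
0.11 [[234.6 221.5]] [[235.  225.3]] [[287.  251.4]]
0.12 [[234.3 218. ]] [[234.8 221.8]] [[287.2 250.8]]
0.13 [[234.1 214.5]] [[234.6 218.3]] [[287.3 250.2]]
0.174 [[233.1 198.4]] [[233.5 202.1]] [[288.1 247.4]]
0.22 [[231.9 180.3]] [[232.3 184. ]] [[289.  244.3]]
0.2 [124.4  60.6 130.7  52.9 117.7  68.9]
0.21 [123.7  57.2 130.1  49.5 116.9  65.4]
0.22 [122.9  53.8 129.4  46.1 116.1  61.9]
0.23 [122.2  50.3 128.7  42.7 115.3  58.4]
0.28 [118.3  32.4 125.1  25.1 111.1  40.1]
```

View pics/s0g.png

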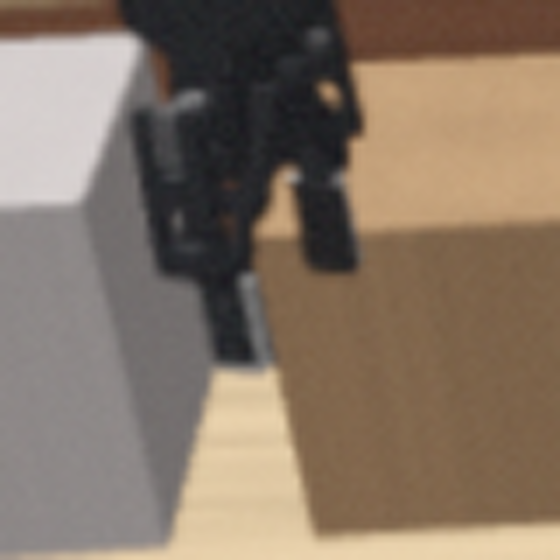

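The closed fingertips show at px (234,217), about 20–30 mm higher than the pose implies. The start picture shows the same offset. I'll descend in small guarded steps and watch the force.

Request:
{"op": "step_arm", "data": {
  "targets": [
    [[0.001,-0.003,0.0],0,0],
    [[0.002,-0.005,0.0],0,0],
    [[0.003,-0.005,0.0],0,0],
    [[0.003,-0.005,0.0],0,0]
  ]
}}

```text
t: 2.53
eef_pos: [0.434, 0.065, 0.12]
ee_rot: [[0.0, 0.116, 0.993], [0.0, 0.993, -0.116], [-1.0, 0.0, 0.0]]
force: [-0.7, -0.7, 0.6]
gripper_width: 0.0004
```

```bash
python3 go.py "[.437,.0653,.121]"
```

```text
2.5333 [0.434 0.065 0.12 ] yaw z -6.657593930706927 [-0.7116 -0.6795  0.5546]
[.437,.0653,.121] [-0.001   0.0007  0.003 ]
```

Now 1 mm steps, to a tip height of about 0.095 if the stated tip offset holds.

Request:
{"op": "step_arm", "data": {
  "targets": [
    [[0.001,0,0],0,0],
    [[0.002,0,0],0,0],
    [[0.003,0,0],0,0],
    [[0.004,0,0],0,0]
  ]
}}

```text
t: 2.87
eef_pos: [0.4338, 0.0652, 0.1156]
ee_rot: [[-0.0, 0.115, 0.993], [-0.0, 0.993, -0.115], [-1.0, -0.0, -0.0]]
force: [0.4, -0.6, -0.5]
gripper_width: 0.0001
```

```bash
python3 - <<'E'
from h import *
s=arm.sense();print(s["eef_pos"],s["force"])
im=save("side","pics/s2.png")[190:260,200:300]
cv2.imwrite("pics/s2c.png",cv2.resize(im,None,fx=7,fy=7,interpolation=cv2.INTER_CUBIC))
E
```

```text
[0.43382383 0.06517669 0.11564415] [ 0.37868938 -0.5744143  -0.54151225]
```

View pics/s2c.png

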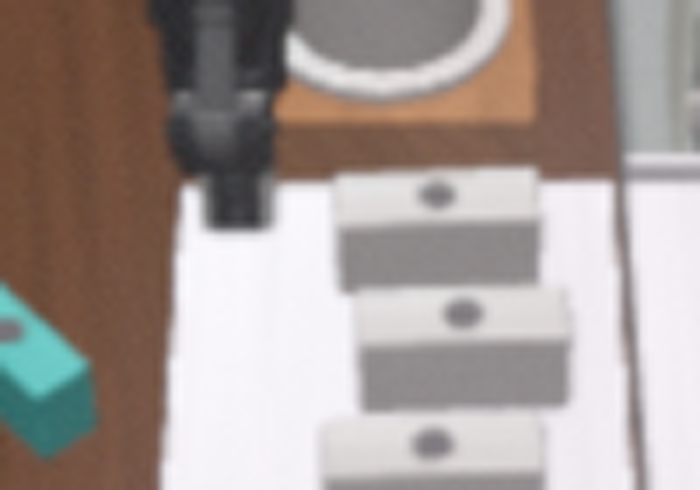

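There is no contact, so the picture is right: the tip at px (234,223) is still well above the shelf. I'll keep lowering, guarded.

Request:
{"op": "step_arm", "data": {
  "targets": [
    [[0.002,0,0],0,0],
    [[0.004,0,0],0,0],
    [[0.006,0,0],0,0],
    [[0.008,0,0],0,0],
    [[0.009,0,0],0,0],
    [[0.01,0,0],0,0],
    [[0.01,0,0],0,0]
  ]
}}

```text
t: 3.5
eef_pos: [0.4338, 0.0651, 0.1056]
ee_rot: [[-0.0, 0.116, 0.993], [-0.0, 0.993, -0.116], [-1.0, -0.0, -0.0]]
force: [0.3, -0.7, -0.6]
gripper_width: -0.0002
```

```bash
python3 - <<'E'
from h import *
s=arm.sense();print(s["eef_pos"],s["force"])
im=save("side","pics/s3.png")[190:260,200:300]
cv2.imwrite("pics/s3c.png",cv2.resize(im,None,fx=7,fy=7,interpolation=cv2.INTER_CUBIC))
E
```

```text
[0.43375579 0.06508328 0.10557483] [ 0.34412774 -0.7160341  -0.55002902]
```

View pics/s3c.png

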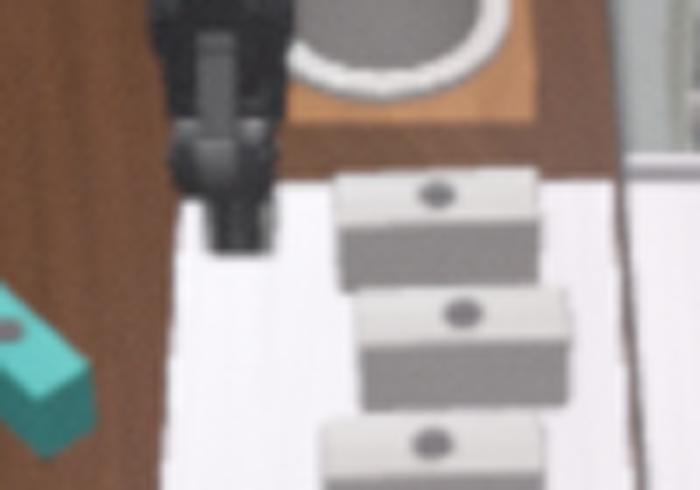

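Request:
{"op": "step_arm", "data": {
  "targets": [
    [[0.001,0,0],0,0],
    [[0.002,0,0],0,0],
    [[0.003,0,0],0,0],
    [[0.004,0,0],0,0],
    [[0.004,0,0],0,0]
  ]
}}

```text
t: 3.97
eef_pos: [0.4337, 0.0651, 0.1016]
ee_rot: [[-0.0, 0.115, 0.993], [-0.0, 0.993, -0.115], [-1.0, -0.0, -0.0]]
force: [-0.2, -0.3, 0.9]
gripper_width: 0.0003
```

Request:
{"op": "step_arm", "data": {
  "targets": [
    [[0.001,0,0],0,0],
    [[0.001,0,0],0,0]
  ]
}}

```text
t: 4.13
eef_pos: [0.4338, 0.0651, 0.1007]
ee_rot: [[-0.0, 0.115, 0.993], [-0.0, 0.993, -0.115], [-1.0, -0.0, -0.0]]
force: [-0.4, 0.5, 0.2]
gripper_width: 0.0004
```

Request:
{"op": "step_arm", "data": {
  "targets": [
    [[0.001,0,0],0,0],
    [[0.001,0,0],0,0]
  ]
}}

```text
t: 4.3
eef_pos: [0.4338, 0.0651, 0.0997]
ee_rot: [[-0.0, 0.115, 0.993], [-0.0, 0.993, -0.115], [-1.0, -0.0, -0.0]]
force: [-0.2, -0.9, 0.7]
gripper_width: 0.0
```

```bash
python3 - <<'E'
from h import *
im=save("side","pics/s4.png")[190:260,200:300]
cv2.imwrite("pics/s4c.png",cv2.resize(im,None,fx=7,fy=7,interpolation=cv2.INTER_CUBIC))
E
```

```text
(no output)
```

View pics/s4c.png

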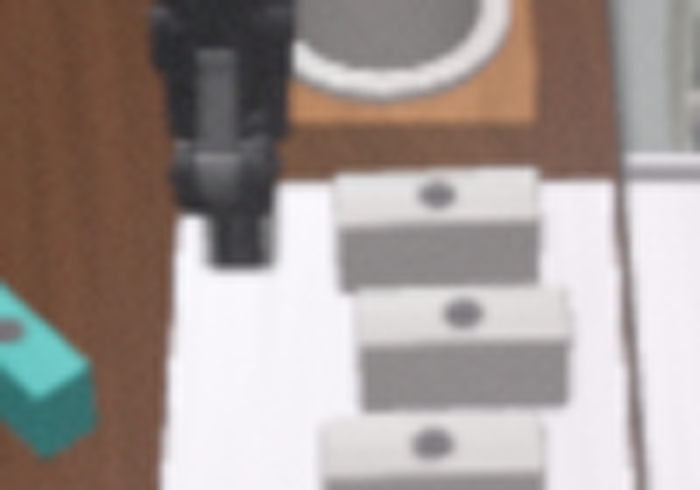

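The tip at row 267 of the crop is about 2–5 mm over the shelf and lined up behind weight 1. I push in two parts and check between them.

Request:
{"op": "step_arm", "data": {
  "targets": [
    [[-0.001,0,0.008],0,0],
    [[-0.001,0,0.016],0,0],
    [[-0.001,0,0.024],0,0],
    [[-0.001,0,0.032],0,0],
    [[-0.001,0,0.04],0,0]
  ]
}}

```text
t: 4.77
eef_pos: [0.4744, 0.0604, 0.1007]
ee_rot: [[-0.0, 0.116, 0.993], [-0.0, 0.993, -0.116], [-1.0, -0.0, -0.0]]
force: [-1.3, 0.6, 1.6]
gripper_width: -0.0001
```

```bash
python3 - <<'E'
from h import *
im=save("side","pics/s5.png")[190:260,200:300]
cv2.imwrite("pics/s5c.png",cv2.resize(im,None,fx=7,fy=7,interpolation=cv2.INTER_CUBIC))
print(arm.sense()["eef_pos"])
E
```

```text
[0.47637802 0.0602708  0.10099283]
```

View pics/s5c.png

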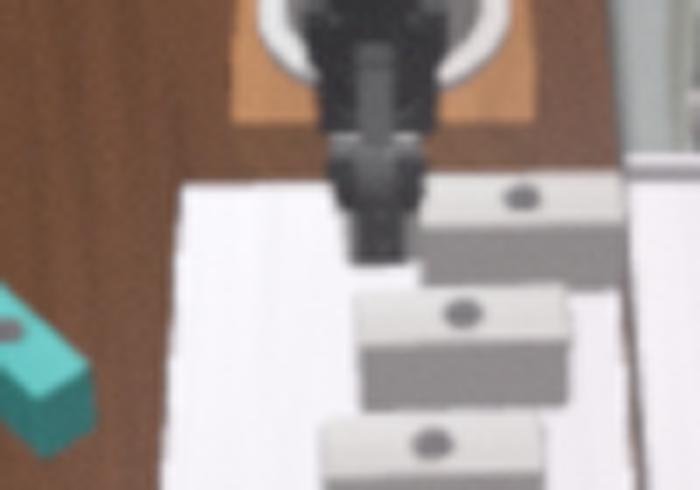

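Contact is as predicted: the weight has moved about 26 mm and stays straight. I continue onto the pan, slowing at the end.

Request:
{"op": "step_arm", "data": {
  "targets": [
    [[0,0,0.01],0,0],
    [[0,0,0.021],0,0],
    [[0,0,0.032],0,0],
    [[0,0,0.043],0,0],
    [[0,0,0.054],0,0],
    [[0,0,0.065],0,0],
    [[0,0,0.075],0,0],
    [[0,0,0.083],0,0],
    [[0,0,0.089],0,0],
    [[0,0,0.093],0,0]
  ]
}}

```text
t: 5.65
eef_pos: [0.5667, 0.0497, 0.1007]
ee_rot: [[0.0, 0.116, 0.993], [-0.0, 0.993, -0.116], [-1.0, -0.0, 0.0]]
force: [-2.6, 0.5, 1.4]
gripper_width: -0.0002
```

```bash
python3 - <<'E'
from h import *
im=save("side","pics/s6.png")[180:300,200:370]
cv2.imwrite("pics/s6c.png",cv2.resize(im,None,fx=4.5,fy=4.5,interpolation=cv2.INTER_CUBIC))
print(arm.sense()["eef_pos"])
E
```

```text
[0.56725766 0.04959608 0.10085458]
```

View pics/s6c.png

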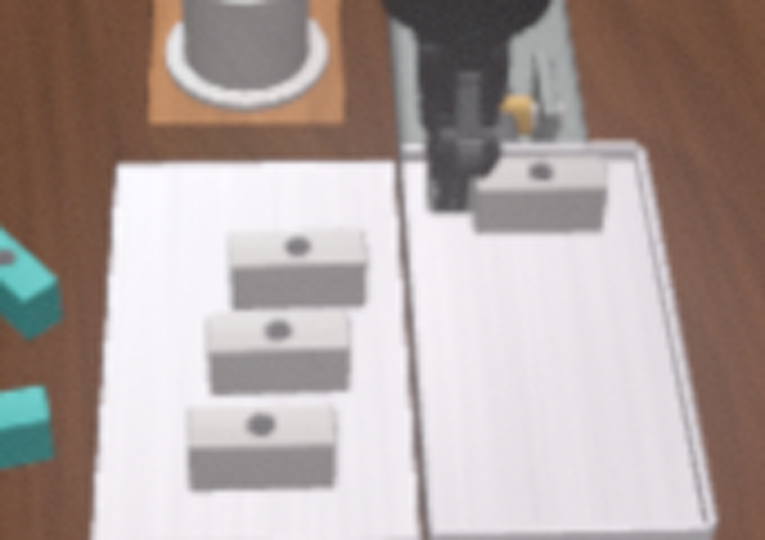

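Weight 1 is well on the pan (crop 475–605). I retreat, lift, and move behind weight 2.

Request:
{"op": "step_arm", "data": {
  "targets": [
    [[0,0,-0.012],0,0],
    [[-0.035,0,-0.025],0,0],
    [[-0.055,-0.015,-0.055],0,0],
    [[-0.055,-0.03,-0.09],0,0],
    [[-0.055,-0.046,-0.125],0,0],
    [[-0.055,-0.046,-0.127],0,0],
    [[-0.03,-0.046,-0.127],0,0],
    [[-0.01,-0.046,-0.127],0,0],
    [[0,-0.046,-0.127],0,0],
    [[0,-0.046,-0.127],0,0]
  ]
}}

```text
t: 6.53
eef_pos: [0.4332, 0.0186, 0.0993]
ee_rot: [[-0.003, 0.115, 0.993], [-0.001, 0.993, -0.115], [-1.0, -0.001, -0.003]]
force: [0.3, 0.7, 0.4]
gripper_width: 0.0002
```

```bash
python3 - <<'E'
from h import *
im=save("side","pics/s7.png")[180:300,200:370]
cv2.imwrite("pics/s7c.png",cv2.resize(im,None,fx=4.5,fy=4.5,interpolation=cv2.INTER_CUBIC))
E
python3 go.py "[.4513,.0166,.101]" "[.5629,.0032,.101]"
```

```text
6.5833 [0.434  0.0186 0.1003] yaw z -6.637742791932258 [-0.0837  0.0064  0.2674]
[.4513,.0166,.101] [-0.0008  0.      0.0174]
[.5629,.0032,.101] [-0.0009 -0.0004  0.1298]
```

View pics/s7c.png

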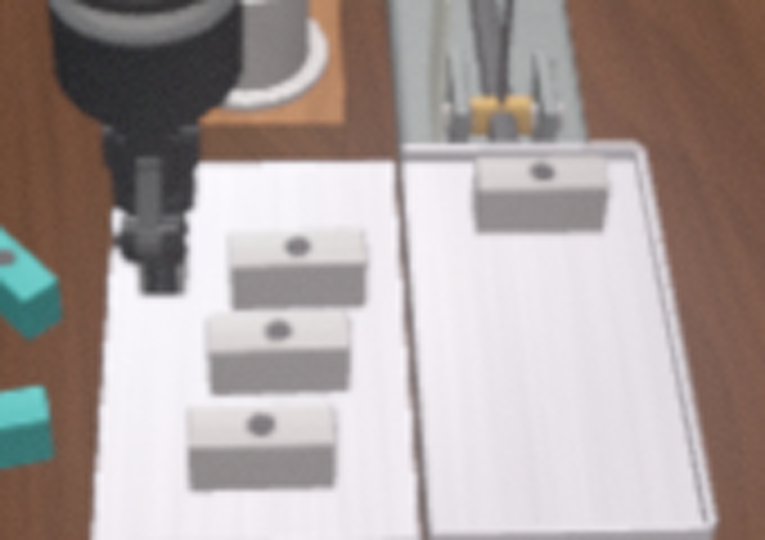

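Weight 1 is on the pan and the tip sits behind weight 2 (crop 163,290). Push.

Request:
{"op": "step_arm", "data": {
  "targets": [
    [[0,0,0.009],0,0],
    [[0,0,0.018],0,0],
    [[0,0,0.028],0,0],
    [[0,0,0.038],0,0],
    [[0,0,0.048],0,0],
    [[0,0,0.058],0,0],
    [[0,0,0.068],0,0],
    [[0,0,0.078],0,0],
    [[0,0,0.088],0,0],
    [[0,0,0.098],0,0]
  ]
}}

```text
t: 7.42
eef_pos: [0.5329, 0.0073, 0.1006]
ee_rot: [[-0.0, 0.115, 0.993], [-0.0, 0.993, -0.115], [-1.0, -0.0, -0.0]]
force: [-0.5, 0.1, 0.3]
gripper_width: 0.0001
```

Request:
{"op": "step_arm", "data": {
  "targets": [
    [[0,0,0.009],0,0],
    [[0,0,0.017],0,0],
    [[0,0,0.023],0,0],
    [[0,0,0.028],0,0],
    [[0,0,0.03],0,0],
    [[0,0,0.03],0,0]
  ]
}}

```text
t: 7.92
eef_pos: [0.5623, 0.0039, 0.1009]
ee_rot: [[0.001, 0.116, 0.993], [-0.0, 0.993, -0.116], [-1.0, 0.0, 0.001]]
force: [-0.8, 0.2, 1.3]
gripper_width: 0.0001
```

Request:
{"op": "step_arm", "data": {
  "targets": [
    [[0,0,-0.012],0,0],
    [[-0.035,0,-0.025],0,0],
    [[-0.055,-0.015,-0.055],0,0],
    [[-0.055,-0.03,-0.09],0,0],
    [[-0.055,-0.046,-0.125],0,0],
    [[-0.055,-0.046,-0.135],0,0]
  ]
}}

```text
t: 8.42
eef_pos: [0.4162, -0.0285, 0.1553]
ee_rot: [[-0.004, 0.119, 0.993], [0.001, 0.993, -0.119], [-1.0, 0.0, -0.004]]
force: [-0.6, 0.2, -0.5]
gripper_width: -0.0002
```

```bash
python3 - <<'E'
from h import *
im=save("side","pics/s8.png")[150:310,200:370]
cv2.imwrite("pics/s8c.png",cv2.resize(im,None,fx=3.7,fy=3.7,interpolation=cv2.INTER_CUBIC))
E
python3 go.py "[.424,-.0282,.101]"
```

```text
8.4667 [ 0.4167 -0.0272  0.1554] yaw z -6.783537340459224 [-3.2631  1.1146 -0.8493]
[.424,-.0282,.101] [ 0.0543 -0.0002  0.0075]
```

View pics/s8c.png

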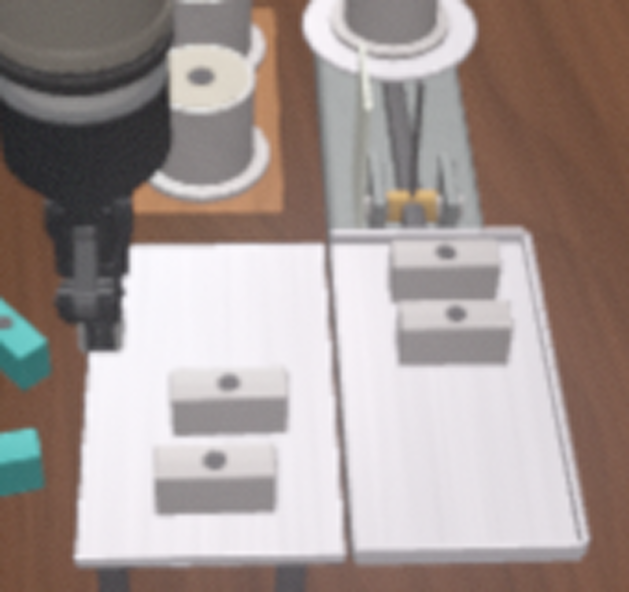

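Both weights are on the pan. I hold about 1.5 s and then check the beam.

Request:
{"op": "step_arm", "data": {
  "targets": [
    [[0,0,0.006],0,0],
    [[0,0,0.006],0,0],
    [[0,0,0.006],0,0],
    [[0,0,0.006],0,0],
    [[0,0,0.006],0,0],
    [[0,0,0.006],0,0],
    [[0,0,0.006],0,0],
    [[0,0,0.006],0,0],
    [[0,0,0.006],0,0],
    [[0,0,0.006],0,0]
  ]
}}

```text
t: 9.3
eef_pos: [0.4282, -0.0268, 0.1558]
ee_rot: [[-0.0, 0.115, 0.993], [0.0, 0.993, -0.115], [-1.0, 0.0, -0.0]]
force: [-0.3, -0.8, -0.6]
gripper_width: -0.0002
```

Request:
{"op": "step_arm", "data": {
  "targets": [
    [[0,0,0],0,0],
    [[0,0,0],0,0],
    [[0,0,0],0,0],
    [[0,0,0],0,0],
    [[0,0,0],0,0],
    [[0,0,0],0,0],
    [[0,0,0],0,0],
    [[0,0,0],0,0],
    [[0,0,0],0,0]
  ]
}}

```text
t: 10.05
eef_pos: [0.4282, -0.0268, 0.1558]
ee_rot: [[-0.0, 0.115, 0.993], [0.0, 0.993, -0.115], [-1.0, 0.0, -0.0]]
force: [0.2, 0.3, -0.4]
gripper_width: 0.0
```

```bash
cat > chk.py <<'E'
import sys
from h import *
k=sys.argv[1]
im=save("side",f"pics/cs{k}.png");t=save("top",f"pics/ct{k}.png")
S0=cv2.imread("pics/side0.png");T0=cv2.imread("pics/top0.png")
def c(a,x0,y0,x1,y1,f): return cv2.resize(a[y0:y1,x0:x1],None,fx=f,fy=f,interpolation=cv2.INTER_CUBIC)
A=np.hstack([c(S0,275,115,365,305,3),c(im,275,115,365,305,3)])
cv2.imwrite(f"pics/cs{k}c.png",A)
B=np.vstack([c(T0,140,130,400,220,3),c(t,140,130,400,220,3)])
cv2.imwrite(f"pics/ct{k}c.png",B)
E
python3 chk.py 2; python3 go.py "[.424,-.0282,.101]"
```

```text
10.15 [ 0.4282 -0.0268  0.1558] yaw z -6.627207785248333 [ 0.2359 -0.064  -0.5529]
[.424,-.0282,.101] [ 0.0548 -0.0019 -0.004 ]
```

View pics/cs2c.png

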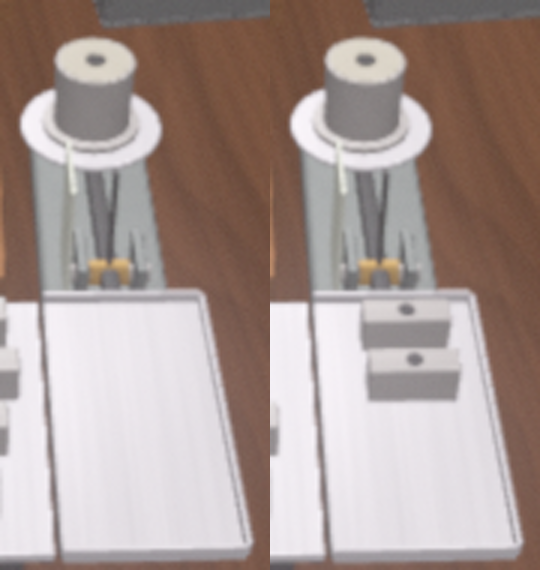

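View pics/ct2c.png

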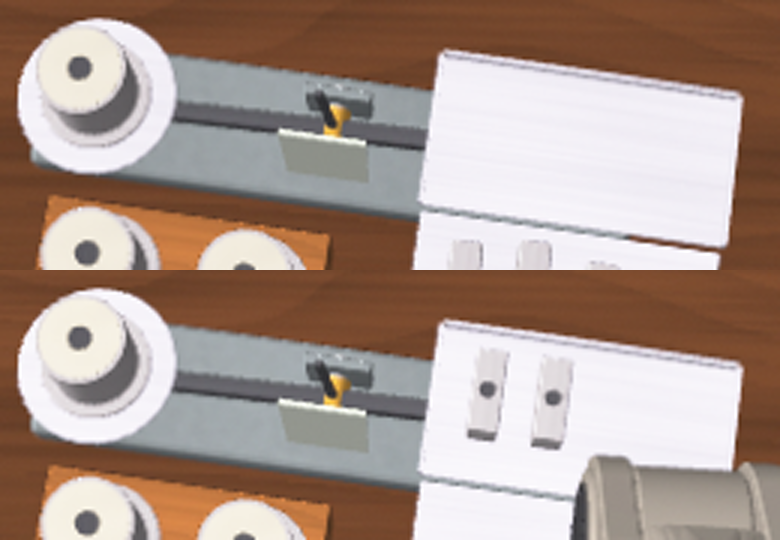

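The beam has not moved: the pan corners and pointer are identical before and after. A third weight is needed, so I descend behind weight 3.

Request:
{"op": "step_arm", "data": {
  "targets": [
    [[0.02,-0.002,-0.003],0,0],
    [[0.04,-0.002,-0.003],0,0],
    [[0.052,-0.002,-0.003],0,0],
    [[0.055,-0.002,-0.003],0,0],
    [[0.055,-0.002,-0.003],0,0],
    [[0.055,-0.002,-0.003],0,0]
  ]
}}

```text
t: 10.65
eef_pos: [0.4253, -0.0285, 0.1012]
ee_rot: [[0.0, 0.116, 0.993], [-0.0, 0.993, -0.116], [-1.0, -0.0, 0.0]]
force: [-0.4, -0.3, 0.7]
gripper_width: 0.0003
```

```bash
python3 - <<'E'
from h import *
im=save("side","pics/s9.png")[180:300,200:370]
cv2.imwrite("pics/s9c.png",cv2.resize(im,None,fx=4.5,fy=4.5,interpolation=cv2.INTER_CUBIC))
E
python3 go.py "[.4369,-.0297,.101]" "[.5572,-.0441,.101]"
```

```text
10.7 [ 0.4256 -0.0285  0.1014] yaw z -6.63573019091885 [ 0.164   0.2325 -0.6721]
[.4369,-.0297,.101] [0.0005 0.0001 0.0114]
[.5572,-.0441,.101] [ 0.0006 -0.0003  0.1325]
```

View pics/s9c.png

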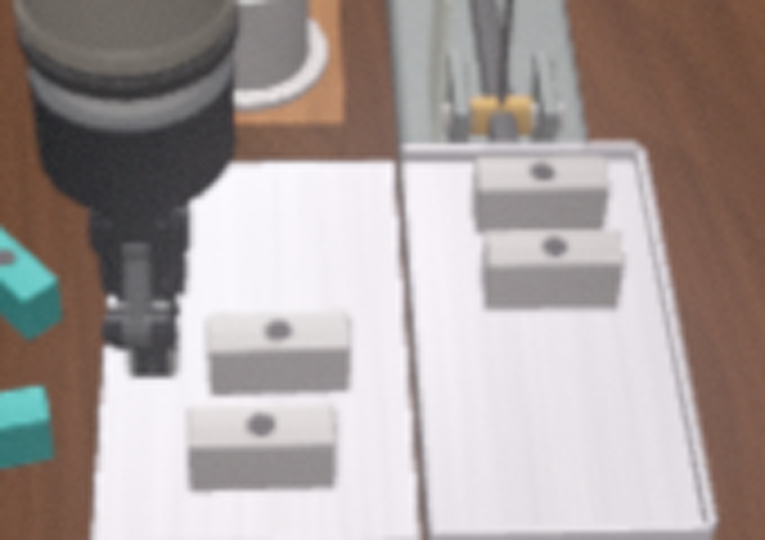

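Request:
{"op": "step_arm", "data": {
  "targets": [
    [[0,0,0.008],0,0],
    [[0,0,0.016],0,0],
    [[0,0,0.025],0,0],
    [[0,0,0.034],0,0],
    [[0,0,0.043],0,0],
    [[0,0,0.052],0,0],
    [[0,0,0.061],0,0],
    [[0,0,0.07],0,0],
    [[0,0,0.079],0,0],
    [[0,0,0.087],0,0]
  ]
}}

```text
t: 11.53
eef_pos: [0.5126, -0.0387, 0.1007]
ee_rot: [[0.0, 0.115, 0.993], [-0.0, 0.993, -0.115], [-1.0, -0.0, 0.0]]
force: [-0.5, 0.8, -0.8]
gripper_width: -0.0
```

```bash
python3 - <<'E'
from h import *
im=save("side","pics/s10.png")[180:310,200:370]
cv2.imwrite("pics/s10c.png",cv2.resize(im,None,fx=4.5,fy=4.5,interpolation=cv2.INTER_CUBIC))
E
python3 go.py "[.5572,-.0441,.101]"
```

```text
11.5833 [ 0.5144 -0.0387  0.101 ] yaw z -6.623127884486303 [ 2.7167 -0.5429 -0.1215]
[.5572,-.0441,.101] [ 0.0001 -0.0004  0.0432]
```

View pics/s10c.png

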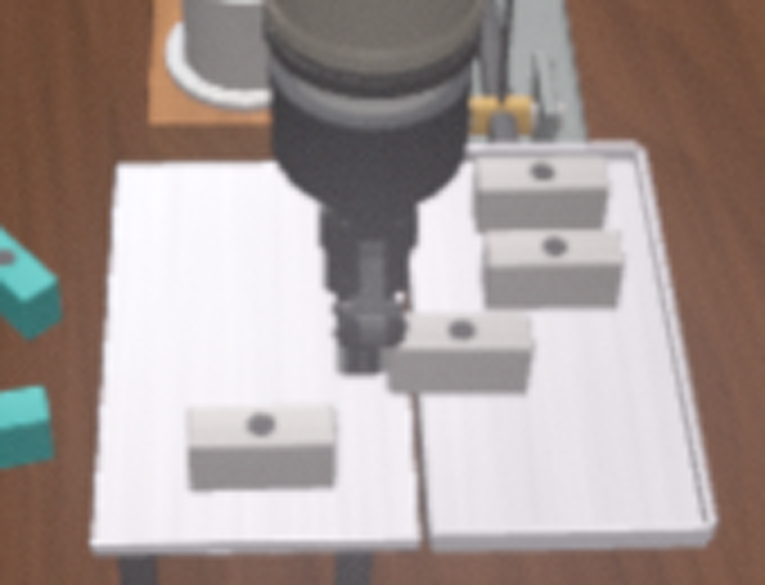

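Weight 3 is straight and bridging the gap. I continue.

Request:
{"op": "step_arm", "data": {
  "targets": [
    [[0,0,0.008],0,0],
    [[0,0,0.016],0,0],
    [[0,0,0.024],0,0],
    [[0,0,0.031],0,0],
    [[0,0,0.037],0,0],
    [[0,0,0.041],0,0],
    [[0,0,0.044],0,0],
    [[0,0,0.044],0,0]
  ]
}}

```text
t: 12.25
eef_pos: [0.5559, -0.0437, 0.1009]
ee_rot: [[0.001, 0.115, 0.993], [-0.0, 0.993, -0.115], [-1.0, -0.0, 0.001]]
force: [-0.1, 1.0, -0.2]
gripper_width: -0.0001
```

```bash
python3 - <<'E'
from h import *
im=save("side","pics/s11.png")[180:310,200:370]
cv2.imwrite("pics/s11c.png",cv2.resize(im,None,fx=4.5,fy=4.5,interpolation=cv2.INTER_CUBIC))
E
python3 go.py "[.5572,-.0441,.101]"
```

```text
12.3 [ 0.5556 -0.0437  0.1009] yaw z -6.635685903627727 [-0.1868  0.4287 -0.0196]
[.5572,-.0441,.101] [-0.0001 -0.0002  0.0016]
```

View pics/s11c.png

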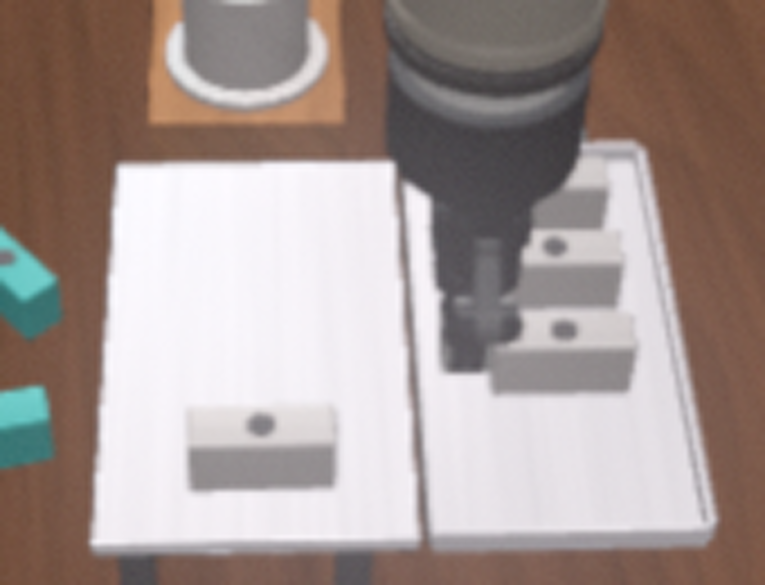

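Weight 3 is wholly on the pan. I retreat upward and let the beam settle.

Request:
{"op": "step_arm", "data": {
  "targets": [
    [[0,0,-0.012],0,0],
    [[-0.035,0,-0.025],0,0],
    [[-0.055,-0.015,-0.055],0,0],
    [[-0.055,-0.03,-0.09],0,0],
    [[-0.055,-0.047,-0.121],0,0],
    [[-0.055,-0.047,-0.121],0,0],
    [[-0.055,-0.047,-0.121],0,0],
    [[-0.055,-0.047,-0.121],0,0],
    [[-0.055,-0.047,-0.121],0,0],
    [[-0.055,-0.047,-0.121],0,0]
  ]
}}

```text
t: 13.13
eef_pos: [0.4306, -0.0759, 0.1558]
ee_rot: [[0.001, 0.115, 0.993], [-0.0, 0.993, -0.115], [-1.0, -0.0, 0.001]]
force: [-0.1, 1.0, -0.0]
gripper_width: -0.0
```

Request:
{"op": "step_arm", "data": {
  "targets": [
    [[0,0,0],0,0],
    [[0,0,0],0,0],
    [[0,0,0],0,0],
    [[0,0,0],0,0],
    [[0,0,0],0,0],
    [[0,0,0],0,0],
    [[0,0,0],0,0],
    [[0,0,0],0,0],
    [[0,0,0],0,0],
    [[0,0,0],0,0]
  ]
}}

```text
t: 13.97
eef_pos: [0.4295, -0.0763, 0.1558]
ee_rot: [[-0.0, 0.116, 0.993], [0.0, 0.993, -0.116], [-1.0, 0.0, -0.0]]
force: [-0.1, 0.1, 0.1]
gripper_width: 0.0002
```

```bash
python3 chk.py 3; python3 go.py "[.4239,-.0783,.101]" "[.418,-.0776,.101]"
```

```text
14.0667 [ 0.4295 -0.0763  0.1558] yaw z -6.628289174259064 [ 0.0948  0.4708 -1.0376]
[.4239,-.0783,.101] [ 0.0548 -0.0027 -0.0054]
[.418,-.0776,.101] [ 0.0548 -0.0027 -0.0113]
```

View pics/cs3c.png

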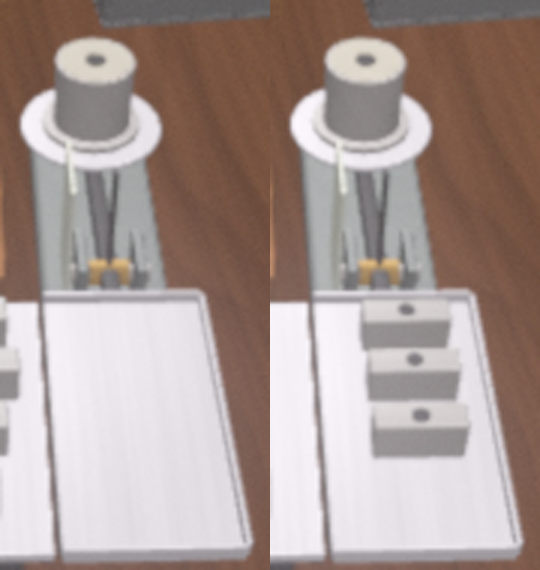

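View pics/ct3c.png

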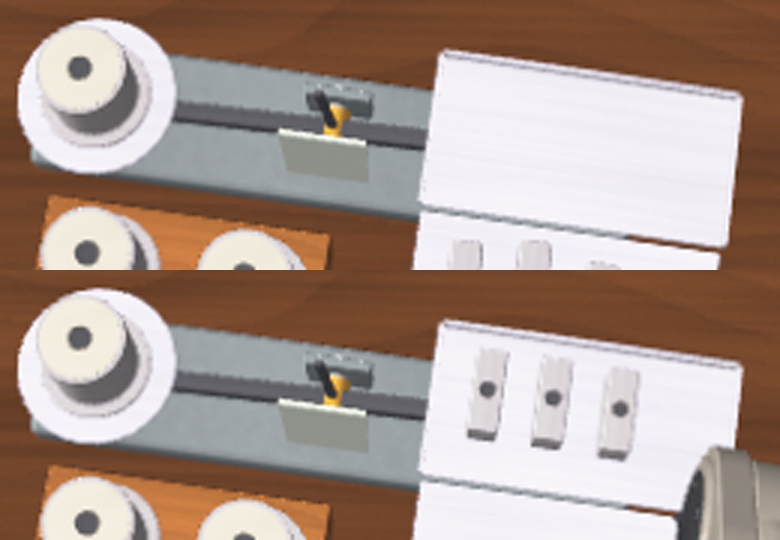

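The beam has still not moved, so this is the heavy flask and the fourth weight is needed. I back off at height first, then descend behind it.

Request:
{"op": "step_arm", "data": {
  "targets": [
    [[0,-0.003,-0.008],0,0],
    [[0,-0.003,-0.014],0,0],
    [[0,-0.003,-0.014],0,0],
    [[0.01,-0.003,-0.014],0,0],
    [[0.02,-0.003,-0.014],0,0],
    [[0.02,-0.003,-0.014],0,0]
  ]
}}

```text
t: 14.57
eef_pos: [0.414, -0.0775, 0.1347]
ee_rot: [[-0.002, 0.115, 0.993], [0.0, 0.993, -0.115], [-1.0, -0.0, -0.002]]
force: [0.2, -0.4, -0.4]
gripper_width: -0.0
```

```bash
python3 go.py "[.4239,-.0783,.101]" "[.418,-.0776,.101]"
```

```text
14.5667 [ 0.414  -0.0775  0.1347] yaw z -6.625297810193265 [ 0.2164 -0.4238 -0.4129]
[.4239,-.0783,.101] [0.0337 0.0003 0.01  ]
[.418,-.0776,.101] [0.0337 0.0003 0.004 ]
```

Request:
{"op": "step_arm", "data": {
  "targets": [
    [[0.012,0,0],0,0],
    [[0.024,0,0],0,0],
    [[0.031,0,0],0,0],
    [[0.034,0,0],0,0],
    [[0.034,0,0],0,0]
  ]
}}

```text
t: 14.98
eef_pos: [0.4149, -0.0777, 0.1015]
ee_rot: [[-0.001, 0.116, 0.993], [-0.0, 0.993, -0.116], [-1.0, -0.0, -0.001]]
force: [0.3, -0.1, 0.2]
gripper_width: 0.0002
```

```bash
python3 - <<'E'
from h import *
im=save("side","pics/s12.png")[180:310,200:370]
cv2.imwrite("pics/s12c.png",cv2.resize(im,None,fx=4.5,fy=4.5,interpolation=cv2.INTER_CUBIC))
E
python3 go.py "[.4239,-.0783,.101]" "[.5513,-.0935,.101]"
```

```text
15.0333 [ 0.4152 -0.0777  0.1019] yaw z -6.638704332261141 [ 0.4886  0.3035 -1.1451]
[.4239,-.0783,.101] [0.0009 0.0004 0.0087]
[.5513,-.0935,.101] [0.0009 0.0001 0.137 ]
```

View pics/s12c.png

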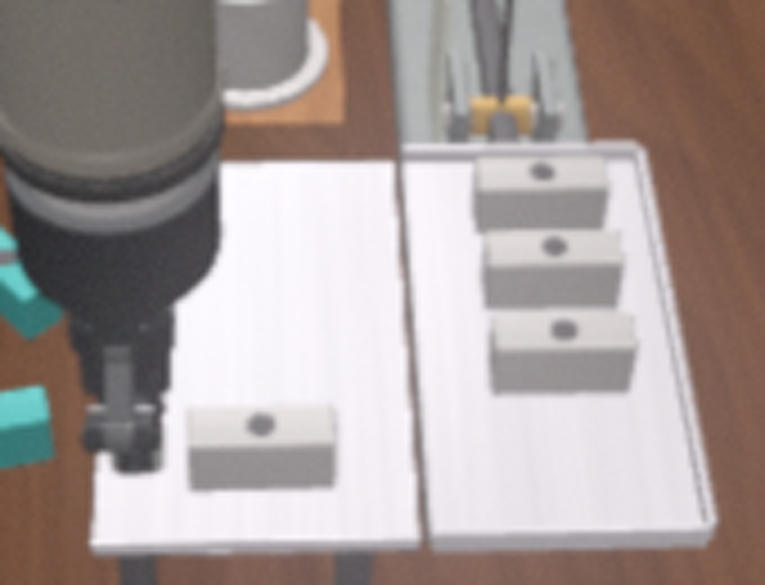

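Aligned behind weight 4. I push at a moderate pace because the pan will sink.

Request:
{"op": "step_arm", "data": {
  "targets": [
    [[0.002,0,0.008],0,0],
    [[0.002,0,0.016],0,0],
    [[0.002,0,0.025],0,0],
    [[0.002,0,0.034],0,0],
    [[0.002,0,0.043],0,0],
    [[0.002,0,0.052],0,0],
    [[0.002,0,0.061],0,0],
    [[0.002,0,0.069],0,0],
    [[0.002,0,0.076],0,0],
    [[0.002,0,0.082],0,0]
  ]
}}

```text
t: 15.87
eef_pos: [0.4976, -0.0873, 0.0997]
ee_rot: [[0.0, 0.115, 0.993], [-0.0, 0.993, -0.115], [-1.0, -0.0, 0.0]]
force: [-1.3, 0.2, -0.9]
gripper_width: -0.0001
```

```bash
python3 - <<'E'
from h import *
im=save("side","pics/s13.png")[180:310,200:370]
cv2.imwrite("pics/s13c.png",cv2.resize(im,None,fx=4.5,fy=4.5,interpolation=cv2.INTER_CUBIC))
E
python3 go.py "[.5513,-.0935,.101]"
```

```text
15.9167 [ 0.4989 -0.0873  0.0999] yaw z -6.617083995631323 [ 2.0476  0.0096 -0.2183]
[.5513,-.0935,.101] [-0.001  -0.0001  0.0527]
```

View pics/s13c.png

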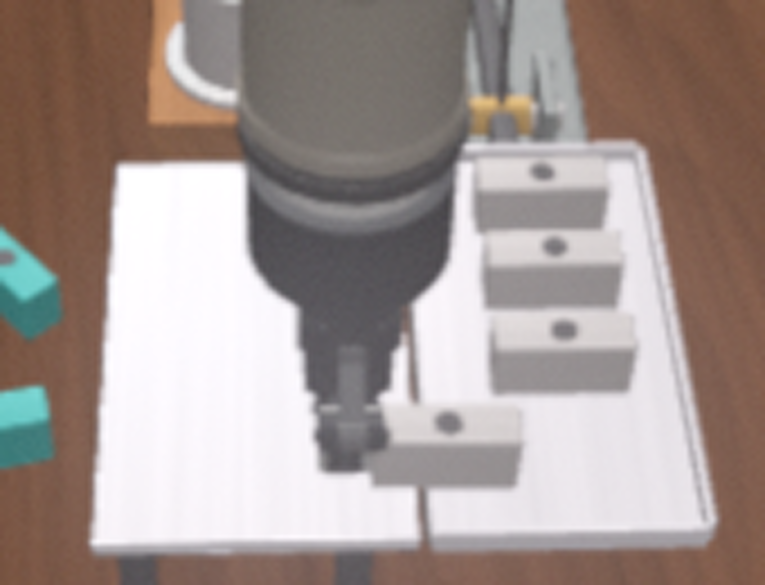

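Request:
{"op": "step_arm", "data": {
  "targets": [
    [[0,0,0.006],0,0],
    [[0,0,0.013],0,0],
    [[0,0,0.02],0,0],
    [[0,0,0.027],0,0],
    [[0,0,0.034],0,0],
    [[0,0,0.041],0,0],
    [[0,0,0.047],0,0],
    [[0,0,0.051],0,0],
    [[0,0,0.054],0,0],
    [[0,0,0.054],0,0]
  ]
}}

```text
t: 16.75
eef_pos: [0.5511, -0.0934, 0.0998]
ee_rot: [[0.001, 0.115, 0.993], [-0.0, 0.993, -0.115], [-1.0, -0.0, 0.001]]
force: [-0.4, -0.3, -0.6]
gripper_width: -0.0001
```

```bash
python3 - <<'E'
from h import *
im=save("side","pics/s14.png")[180:310,200:370]
cv2.imwrite("pics/s14c.png",cv2.resize(im,None,fx=4.5,fy=4.5,interpolation=cv2.INTER_CUBIC))
E
python3 go.py "[.5513,-.0935,.101]"
```

```text
16.8 [ 0.5508 -0.0935  0.0999] yaw z -6.6347115636547995 [-0.5525 -0.137  -0.0603]
[.5513,-.0935,.101] [-0.0011  0.      0.0005]
```

View pics/s14c.png

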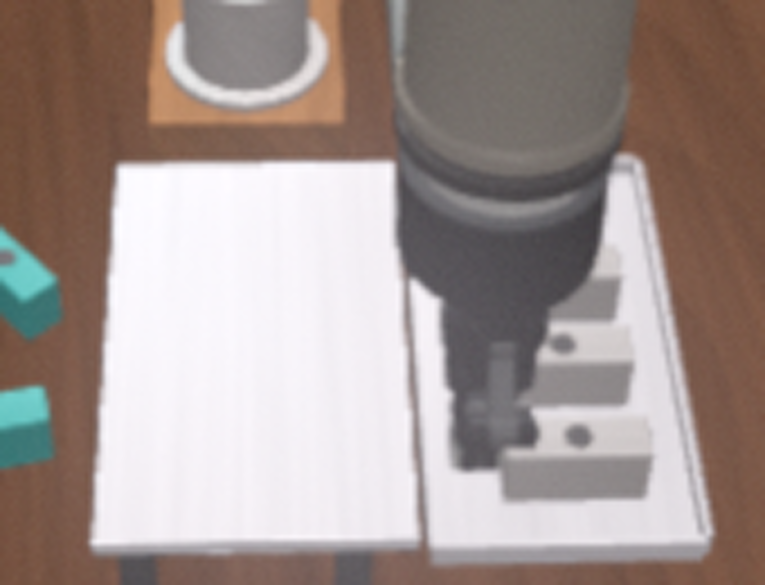

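The pan is sinking and weight 4 is on it. I retreat back and up, then let the beam settle.

Request:
{"op": "step_arm", "data": {
  "targets": [
    [[0,0,-0.012],0,0],
    [[-0.03,0,-0.02],0,0],
    [[-0.06,0,-0.04],0,0],
    [[-0.1,0,-0.075],0,0],
    [[-0.1,0,-0.11],0,0],
    [[-0.1,0,-0.11],0,0],
    [[-0.1,0,-0.11],0,0],
    [[-0.1,0,-0.11],0,0],
    [[-0.1,0,-0.11],0,0],
    [[-0.1,0,-0.11],0,0]
  ]
}}

```text
t: 17.63
eef_pos: [0.4419, -0.0807, 0.1994]
ee_rot: [[-0.0, 0.115, 0.993], [-0.001, 0.993, -0.115], [-1.0, -0.001, -0.0]]
force: [0.4, -0.3, 0.4]
gripper_width: 0.0001
```

Request:
{"op": "step_arm", "data": {
  "targets": [
    [[0,-0.03,0],0,0],
    [[0,-0.06,0],0,0],
    [[0,-0.08,0],0,0],
    [[0,-0.08,0],0,0],
    [[0,-0.08,0],0,0],
    [[0,-0.08,0],0,0],
    [[0,-0.08,0],0,0],
    [[0,-0.08,0],0,0],
    [[0,-0.08,0],0,0],
    [[0,-0.08,0],0,0]
  ]
}}

```text
t: 18.47
eef_pos: [0.432, -0.1595, 0.1998]
ee_rot: [[-0.0, 0.114, 0.993], [0.0, 0.993, -0.114], [-1.0, 0.0, -0.0]]
force: [-0.7, 0.3, -0.3]
gripper_width: -0.0005
```

Request:
{"op": "step_arm", "data": {
  "targets": [
    [[0,0,0],0,0],
    [[0,0,0],0,0],
    [[0,0,0],0,0],
    [[0,0,0],0,0],
    [[0,0,0],0,0],
    [[0,0,0],0,0],
    [[0,0,0],0,0],
    [[0,0,0],0,0],
    [[0,0,0],0,0],
    [[0,0,0],0,0]
  ]
}}

```text
t: 19.3
eef_pos: [0.4319, -0.1601, 0.1998]
ee_rot: [[0.0, 0.116, 0.993], [0.0, 0.993, -0.116], [-1.0, 0.0, 0.0]]
force: [-0.3, -0.4, 0.4]
gripper_width: -0.0002
```

```bash
python3 chk.py 4; python3 - <<'E'
from h import *
im=cv2.imread("pics/cs4.png")[115:310,200:370]
cv2.imwrite("pics/cs4d.png",cv2.resize(im,None,fx=3,fy=3,interpolation=cv2.INTER_CUBIC))
print(arm.sense()["t"],arm.sense()["eef_pos"])
E
```

```text
19.4 [ 0.43183602 -0.16012491  0.19977792]
```

View pics/cs4c.png

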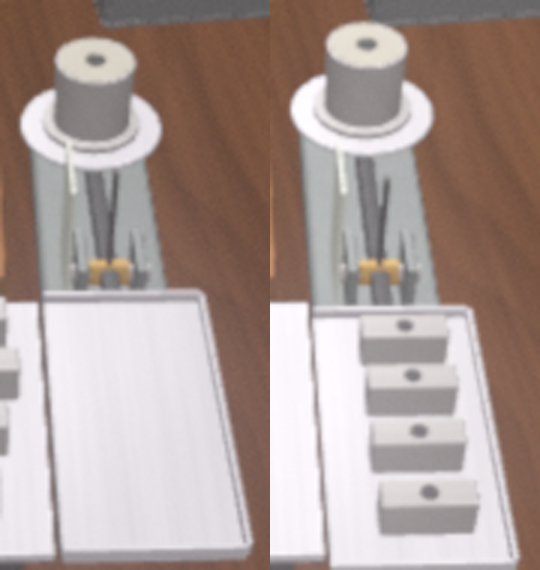

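View pics/ct4c.png

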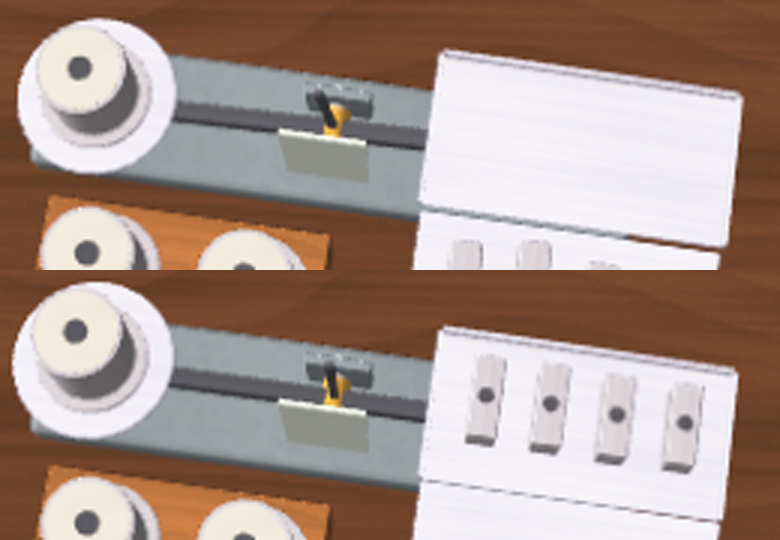

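View pics/cs4d.png

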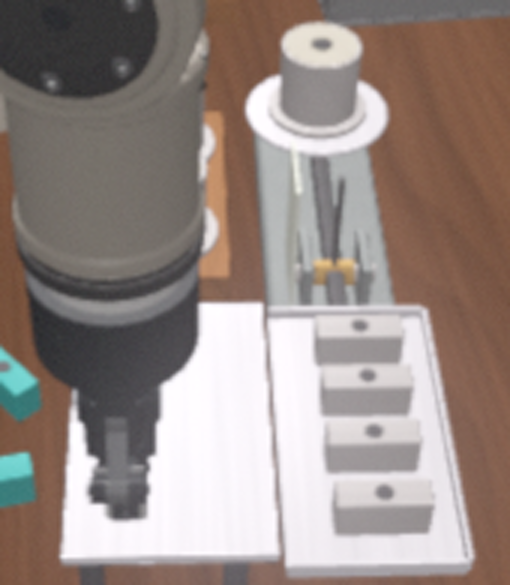

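The pan has sunk about as far as level and the flask rose to match. I check the heights by triangulation and confirm the beam is at rest.

```bash
python3 - <<'E'
from h import *
np.set_printoptions(precision=4,suppress=True)
S=cv2.imread("pics/cs4.png");T=cv2.imread("pics/ct4.png")
def dots(im,inits,r2=14):
    g=cv2.cvtColor(im,cv2.COLOR_BGR2GRAY).astype(float);o=[]
    for x,y in inits:
        yy,xx=np.mgrid[int(y)-4:int(y)+6,int(x)-4:int(x)+6]
        w=np.clip(160-g[yy,xx],0,None)*(((xx-x)**2+(yy-y)**2)<r2)
        o.append([(w*xx).sum()/w.sum(),(w*yy).sum()/w.sum()])
    return np.array(o)
si=np.array([[405,325],[413,375],[419,430],[430,492],[367,44]])/3+[275-90,115]
ti=np.array([[486,395-270],[550,403-270],[617,414-270],[685,422-270],[75,331-270]])/3+[140,130]
W=tri(dots(S,si),dots(T,ti));print(W)
S0=cv2.imread("pics/side0.png");T0=cv2.imread("pics/top0.png")
print("flask start",tri(dots(S0,[[306.6,134.8]]),dots(T0,[[166.3,152.5]])))
a=np.radians(-6.75);X=np.array([np.cos(a),np.sin(a)]);Y=np.array([-X[1],X[0]])
E=np.array([.536,-.018])
for w in W[:4]: print("pan xy mm",1000*((w[:2]-E)@X-.06),1000*((w[:2]-E)@Y))
n=arm.camera("side");n=cv2.cvtColor(n,cv2.COLOR_RGB2BGR)
print("motion",np.abs(n.astype(int)-S)[115:310,275:370].mean())
E
```

```text
[[ 0.6075  0.0435  0.1094  0.0007]
 [ 0.603  -0.0022  0.1089  0.0007]
 [ 0.5963 -0.0496  0.1093  0.0007]
 [ 0.5918 -0.0986  0.1096  0.0006]
 [ 0.6365  0.3309  0.1451  0.0017]]
flask start [[0.6366 0.3314 0.1292 0.0009]]
pan xy mm 3.7954649260009687 69.4637730248617
pan xy mm 4.69733311382195 23.522644195614696
pan xy mm 3.6281871212003463 -24.304136007996004
pan xy mm 4.845563654084561 -73.48035167026786
motion 0.9368241115609537
```

The flask rose 15.9 mm (16.5 mm expected at level), the weights are centred within 5 mm across the pan, and the scene is still. I'm handing the job in.

```bash
python3 -c "
from workcell import arm
print(arm.finish_job(), arm.sense()['t'])"
```

```text
the job is handed in; nothing more can be done
the job is handed in; nothing more can be done
```

The flask on the round pan balances all four bar weights. I slid them on one after another with the closed fingers, and waited for the beam to settle after the second, third and fourth. It stayed on its stop after two and three, and came level with the fourth. The job was handed in at about 19.5 s.

**Last checks:**
- **Weights:** all four lie wholly on the pan, centred within about 5 mm across it.
- **Level:** the flask rose 15.9 mm, against 16.5 mm for exactly level. The weight tops were about 109 mm high, against 107 mm. That is within the 2 per cent mass tolerance and the camera error.
- **Rest of the scene:** the beam was at rest, the flask on the pan had not shifted on it, and the arm was clear of everything. I did not measure the two flasks on the block at the end, as the arm partly hid them in the side view.

**One disagreement:** the fingertips stood about 20 mm higher than the stated tip offset implied. I went by the pictures and guarded descents instead.

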